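Angle a brass tube past a stake into its bay

ROBOT

A 6-joint arm with a two-finger parallel gripper is mounted at the origin on the work surface. World frame = base frame: x ahead of the robot, y to its left, z up, the work surface at z = 0. Lengths are in mm, angles in rad, forces in N, time in s.
With the tool pointing down it reaches from about 275 to 750 mm from the base axis. Payload 10.2 kg.
Tool frame: the origin (TCP) lies midway between the tips of the shut fingers; the grasp point (between the pads) lies 19 mm behind it (ctrl.grasp_offset is the distance from the TCP to the grasp point, in mm); z points along the fingers, y is the line along which they close (so a half turn about z gives the same grasp; the last joint's range is limited). The gripper opens to 85 mm and grips with 20 to 120 N. Pads are 22 mm wide; open, the fingers measure 114 mm over their backs; the gripper's body (76 mm by 85 mm) begins 54 mm behind the grasp point. The pads swing forward as they close: fully open they stand 13 mm farther back than shut.
Start: joints at [1.047, 0.313, 1.498, -0, 1.331, -0.223], TCP at [155.562, 501.43, 231.294] pointing down, gripper open.
Joint ranges: [-2.94, 2.94], [-0.97, 2.17], [0.19, 2.56], [-1.23, 4.37], [0.02, 3.11], [-2.88, 2.88]. Speed limits (rad/s): [2.39, 2.39, 3.01, 3.14, 3.14, 3.14].

INTERFACE

Orientations are given as a unit quaternion [w, x, y, z].
In Python, from rig import ctrl, viewer, models gives the robot as it stands. The module is installed in compiled form; this text tells all that it offers.
- The arm moves only by the shell command python3 -m pendant 'ROWS' [OPENING] [FORCE]. ROWS is text: rows parted by semicolons, each of 4 numbers parted by spaces: the shift along the tool's x, y, z in m, then the turn about the tool's z in rad. In form: x y z yaw; .... A call has 1 to 10 rows; each row shifts and turns the commanded pose from where the row before left it, along the tool's axes as they then stand; what a row does not reach is not made up. A row lasts 1/8 s, in which the tool goes at most 62.5 mm and 10.7 degrees, less where a joint would pass 70% of its speed; a pose out of reach is approached as far as the arm can. A call is refused whole if a number of a shift passes 0.0625 or a number of a turn 0.188, either way. A call with a gripper value outside its range is refused whole. OPENING is the opening, from 0 (shut) to 1 (fully open), set as the call begins (- or left out, the last holds). The fingers move at their own pace and stop on an object; FORCE is the grip in N (left out, the last holds). Time passes only in rows, so rows that do not move let the fingers close. It gives the time, the measured TCP pose, the force, the opening and the grip force at its end, in the units of the state.
- ctrl.sense(): the state, without advancing time (a new reading comes with each control period).
- viewer.capture(name): name is "scene" or "top"; returns a dict with "color" (400x640x3 uint8, red, green, blue), "vertical_fov" (degrees; the focal length in pixels is half the picture's height over the tangent of half this angle, whatever the lens; pixels are square), "cx", "cy" (the principal point, pixels), "dist" ([k1, k2, p1, p2, k3] as OpenCV has them; the pictures are not rectified), "pose" (4x4, takes a point from camera to world coordinates). Camera axes: x right, y down, z forward; pixel columns grow to the right and rows downward; lengths in mm; the calibration is good to about 2 mm. A picture is of the moment at which its call begins. There is no depth.
- ctrl.finish_job(): hands the job in; it is judged then, once.
Trained networks look in the newest picture that a camera, given by its name, has taken for a name from the list of things; names that differ only in an ending like _2 or _b are one class to them, and where a whole thing is asked for, a point or a joint stands for the part that bears it (a point fixed in the world has none). Each returns a list of dicts, best first, with "p" (0 to 1); they miss things now and then, are a little off and sometimes report something else, mostly with a low value. They report only what shows in the picture. A call takes as long as a camera call. They do not tell look-alikes from the thing itself.
- models.boxes_of(camera, query): "at" ([x, y, z] in mm, in world coordinates, good to about 4 mm: the middle of the surface that is visible of it).
The state is a dict: "time_s": time; "joints": joint angles; "dq": joint speeds; "tau": joint torques, N m; "eef_pos": TCP position; "ee_rot": TCP orientation; "force": force on the tool from outside, world axes, zero at the start; "wrist_torque": the same for the moment, N m; "grip_width": opening from 0.0 (shut) to 1.0 (fully open); "grip_force": force on a finger pad.
Only numpy, scipy, OpenCV 4.12 (cv2) and the standard library are available. Lean on these libraries where they do the work, as an engineer would, in place of code of your own. Each camera call takes 0.05 s, during which the arm holds its last target. There are 200 camera calls.

TASK

Put the square brass tube away in the wooden stock bay: push one end, then the other, with the fingertips so that it angles in behind the dark steel stake at the mouth, and finishes lying flat inside with its whole length up against the back rail. It is only pushed along the bench top, never lifted or tipped up, and the other things on the bench are left where they are.

Things in the scene. Friction and masses are not known exactly. Their poses are not given: they have to be found in the camera images.
- bar: loose square brass tube, dark ends, 200 mm long, 24 wide, 24 high, 0.2 to 0.42 kg, lying between robot and bay. Origin: centre of its underside, on the bench; its x axis runs along its length (both ends alike), z up. It slides under a sideways push of a few newtons and stops with the push
- bar_end_a (a point): centre of the tube's end face at +x of the tube, 100 mm from its middle, 12 mm above its underside
- bar_end_b (a point): centre of the tube's end face at -x of the tube, 100 mm from its middle, 12 mm above its underside
- bay: fixed wooden bay: back rail and two end rails, 15 mm thick, 30 high, round a blue felt at bench level; open above and on the long side facing the robot (mouth). Inside 240 long, 50 deep. Origin: middle of the mouth, on the bench; x points into the bay (back rail's inner face at x = 50 mm), y along the mouth (end rails' inner faces at y = +-120, from x = 0 to 50)
- stake: the post: fixed round dark steel stake, 18 mm in diameter, 55 high, just outside the mouth at bay x = -9 mm and y = +60 or -60 (varies). From it to the farther end rail the mouth is 171 mm wide; behind it, to the back rail, 50 mm are free. Origin: centre of its foot, on the bench
- plug: a dark round cover disc 18 mm across let into the bench at the other stake place (bay x = -9 mm, y = -60 or +60 mm); flush, things slide freely over it. Origin at its centre
- flux_jar: bystander: amber jar with steel lid, 48 mm in diameter, 60 mm high, beside the bay's +y end. Origin at the centre of its underside
- solder_block: bystander: white soldering block 60 x 45 x 30 mm beside the bay's -y end. Origin at the centre of its underside
- ring_clamp: bystander: small wooden ring clamp, 125 mm long, 25 mm high, lying on the left of the bench. Origin at the middle of its underside
- hammer: bystander: hammer about 260 mm long lying on the far right, handle along its x axis. Origin under its middle, at bench level
- pusher: bystander: stone pusher like a small screwdriver, 130 mm long, lying on the far left. Origin under its middle, at bench level
- silver_ring: bystander: steel-coloured ring 25 mm across, 8 mm high, lying flat on the right, near the robot. Origin at the centre of its underside
- gold_ring: bystander: yellow ring 25 mm across, 6 mm high, lying flat on the right, near the robot. Origin at the centre of its underside
Things that resemble listed ones, but are neither listed nor needed, are in the scene too. Of the things that look like the bar, take the one that is farthest to the robot's left at the start.

How it is judged (in metres and radians):
On the way:
1. one end of the tube is inside the bay while its other end is still outside the mouth (the tube goes in at an angle) (((x of bar_end_a in the frame of bay between 0.01 and 0.05 m and y of bar_end_a in the frame of bay between -0.122 and 0.122 m and x of bar_end_b in the frame of bay below -0.005 m) or (x of bar_end_b in the frame of bay between 0.01 and 0.05 m and y of bar_end_b in the frame of bay between -0.122 and 0.122 m and x of bar_end_a in the frame of bay below -0.005 m))).
At the end, for the whole second after the job is handed in: the tube lies at rest on the bench inside the bay, between the end rails, with both of its ends within 7 mm of the back rail (x of bar_end_a in the frame of bay between 0.031 and 0.05 m and y of bar_end_a in the frame of bay between -0.122 and 0.122 m and height (world z) of each of bar_end_a, bar_end_b below 0.02 m and x of bar_end_b in the frame of bay between 0.031 and 0.05 m and y of bar_end_b in the frame of bay between -0.122 and 0.122 m and angle between bar's own z axis and vertical below 0.1 rad and linear speed of bar below 0.01 m/s and angular speed of bar below 0.05 rad/s); the robot touches nothing.
It fails at once if the tube is lifted more than 12 mm off the bench or tipped by more than 0.25 rad (height (world z) of bar above 0.012 m or angle between bar's own z axis and vertical above 0.25 rad).
It fails at once if a bystander is moved more than 25 mm (distance of any of flux_jar, solder_block, ring_clamp, hammer, pusher, silver_ring, gold_ring from where it was at the start of the episode above 0.025 m).
It fails at once if the jar is tipped over (angle between flux_jar's own z axis and vertical above 0.5 rad).
It also fails if it takes over 72 s, if anything falls off the work surface, if the arm or the gripper's body presses on something with over 40 N, if the wrist force passes 120 N, or if a joint passes its speed limit or range.

## Working session

There is one attempt and no reset: what is moved stays moved. The work goes in short steps, Python scripts to look and compute and a shell command to move; the robot and the scene stay as the last step left them, time stands still between calls to the robot, and variables do not carry over. Pictures are saved under pics/ and viewed, at most 15 in all, crops included, and the job is handed in when it is done.

```bash
mkdir -p pics; cat > h.py <<'E'
import numpy as np, cv2
from rig import ctrl, viewer, models
def cal(c):
    f=200/np.tan(np.radians(c["vertical_fov"])/2)
    K=np.array([[f,0,c["cx"]],[0,f,c["cy"]],[0,0,1.]])
    return K,np.array(c["dist"],float),np.array(c["pose"],float)
def ray(c,uv,z):
    K,d,P=cal(c)
    n=cv2.undistortPoints(np.array(uv,float).reshape(-1,1,2),K,d).reshape(-1,2)
    r=np.c_[n,np.ones(len(n))]@P[:3,:3].T
    o=P[:3,3]
    return o+r*((z-o[2])/r[:,2])[:,None]
def proj(c,X):
    K,d,P=cal(c);I=np.linalg.inv(P)
    return cv2.projectPoints(np.array(X,float).reshape(-1,1,3),cv2.Rodrigues(I[:3,:3])[0],I[:3,3],K,d)[0].reshape(-1,2)
E
python3 - <<'E'
from h import *
for n in("top","scene"):
    c=viewer.capture(n); cv2.imwrite(f"pics/{n}0.png",c["color"][:,:,::-1])
    print(n,np.round(c["pose"],2).tolist(),c["vertical_fov"])
    for q in("bar","bay","stake","plug","flux_jar","solder_block","ring_clamp"):
        for b in models.boxes_of(n,q): print(q,round(b["p"],2),np.round(b["at"]),np.round(proj(c,b["at"])[0]))
s=ctrl.sense();print(s["eef_pos"],s["ee_rot"],s["time_s"],s["grip_width"])
E
```

```text
top [[0.04, -0.97, 0.22, 246.06], [-1.0, -0.04, 0.0, -15.99], [0.0, -0.22, -0.97, 1172.38], [0.0, 0.0, 0.0, 1.0]] 56.826058081757374
bar 0.95 [ 301. -164.   26.] [363. 263.]
bar 0.92 [473. -11.  22.] [315. 206.]
bar 0.67 [ 267. -397.   26.] [439. 276.]
bay 0.69 [643.  25.   0.] [306. 157.]
stake 0.56 [583. -25.  46.] [321. 171.]
flux_jar 0.46 [665. 214.  62.] [247. 142.]
solder_block 0.83 [ 625. -187.   28.] [371. 162.]
ring_clamp 0.75 [427. 328.  19.] [208. 217.]
scene [[0.35, 0.79, -0.5, 942.82], [0.94, -0.29, 0.2, -179.93], [0.01, -0.54, -0.84, 811.8], [0.0, 0.0, 0.0, 1.0]] 56.81601599871725
bar 0.97 [ 308. -174.   23.] [229. 172.]
bar 0.86 [ 290. -397.   23.] [144. 191.]
bar 0.78 [479. -21.  26.] [305. 206.]
bar 0.4 [599. -33.  42.] [318. 245.]
bay 0.7 [641.  22.   5.] [346. 260.]
flux_jar 0.63 [484. -20.  22.] [306. 208.]
flux_jar 0.62 [681. 206.  53.] [427. 240.]
solder_block 0.69 [ 636. -190.   28.] [257. 284.]
ring_clamp 0.74 [436. 318.  23.] [415. 158.]
[155.53666937 501.4285644  231.28335826] [-9.85751623e-06  1.49795776e-01  9.88716959e-01 -9.65829200e-06] 0.8 0.9989461523328343
```

View pics/top0.png

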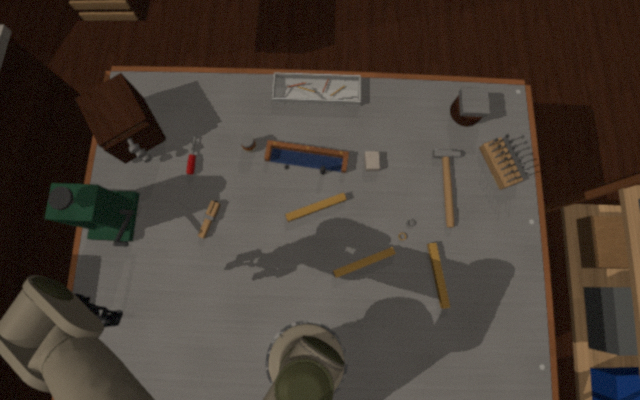

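View pics/scene0.png

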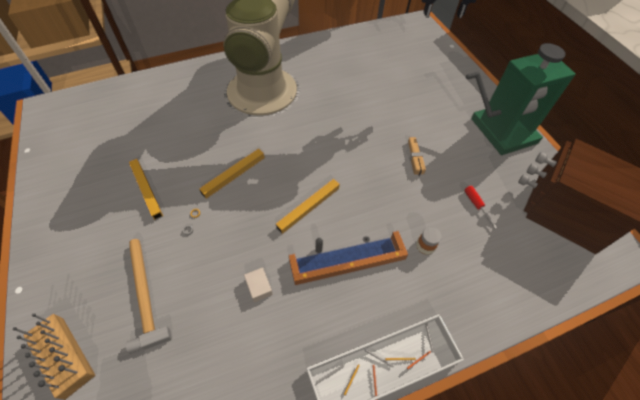

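Three things look like the bar in the top picture: (316,207), (364,263) and (439,276). The one at (316,207) fits, because it lies farthest to the robot's left (y≈-15 mm, against -165 and -397). I'll confirm it in an enlarged crop.

```bash
python3 - <<'E'
import cv2,numpy as np
a=cv2.imread("pics/top0.png")[130:230,255:390];b=cv2.imread("pics/scene0.png")[170:290,265:415]
a=cv2.convertScaleAbs(cv2.resize(a,(540,400),interpolation=2)[:, :],alpha=1.6);b=cv2.resize(b,(600,480),interpolation=2)
cv2.imwrite("pics/cropt.png",cv2.resize(a,(783,580)));cv2.imwrite("pics/crops.png",cv2.resize(b,(725,580)))
E
```

```text
(no output)
```

View pics/cropt.png

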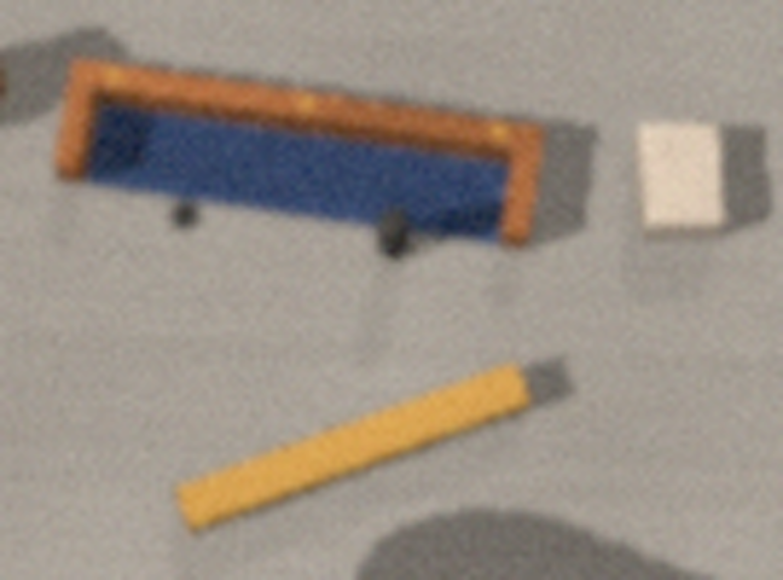

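View pics/crops.png

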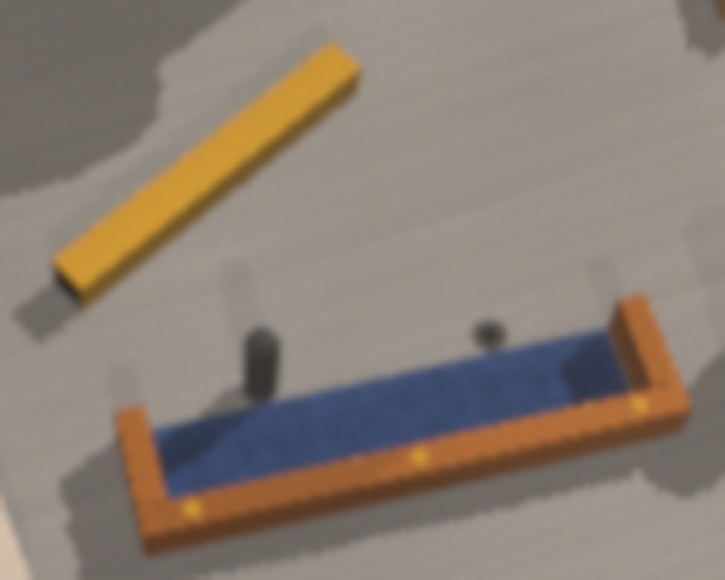

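The crops show the chosen tube in full, lying alone in front of the bay. The upright stake is at crop (395,235), about (323,171) in the top picture, on the bay's -y side. The flush plug is at crop (185,213). Next I'll measure the poses.

```bash
cat >> h.py <<'E'
def barpose(c,lo=None,near=None):
    """bar from yellow top mask + rect, z=24 ; returns centre, angle, len, wid"""
    hsv=cv2.cvtColor(c["color"],cv2.COLOR_RGB2HSV)
    m=cv2.inRange(hsv,(15,120,90),(28,255,255))
    n,L,st,ce=cv2.connectedComponentsWithStats(m)
    out=[]
    for i in range(1,n):
        if st[i,4]<150: continue
        k=cv2.findContours((L==i).astype(np.uint8),cv2.RETR_EXTERNAL,cv2.CHAIN_APPROX_NONE)[0][0].reshape(-1,2)
        w=ray(c,k,24.)[:,:2].astype(np.float32)
        (x,y),(a,b),t=cv2.minAreaRect(w)
        if a<b:a,b,t=b,a,t+90
        t=(t+90)%180-90
        out.append((round(x,1),round(y,1),round(np.radians(t),3),round(a),round(b),tuple(np.round(ce[i]))))
    return out
E
python3 - <<'E'
from h import *
c=viewer.capture("top")
f=lambda p:np.array(p)/5.8+[255,130]
print("plug",ray(c,f([[185,213]]),0)); print("stake foot",ray(c,f([[395,248]]),0))
print("rail tops outer BL BR FL FR",ray(c,f([[72,62],[545,127],[57,170],[527,235]]),30).round(1))
print("felt mouth",ray(c,f([[90,180],[500,240]]),0).round(1))
print("bar top corners",ray(c,f([[178,487],[517,363],[530,403],[193,530]]),24).round(1))
print(barpose(c))
s=viewer.capture("scene");print(barpose(s))
g=lambda p:np.array(p)*150/725+[265,170]
print("S plug",ray(s,g([[489,334]]),0),"stake",ray(s,g([[262,395]]),0))
print("S rail BL BR",ray(s,g([[688,402],[148,540]]),30).round(1),"felt mouth",ray(s,g([[610,333],[155,428]]),0).round(1))
E
```

```text
plug [[606.6561767   88.49165012   0.        ]]
stake foot [[590.2256108  -32.01128721   0.        ]]
rail tops outer BL BR FL FR [[ 684.5  154.7   30. ]
 [ 655.3 -113.7   30. ]
 [ 620.   158.8   30. ]
 [ 591.6 -104.7   30. ]]
felt mouth [[624.5 144.    0. ]
 [597.2 -91.6   0. ]]
bar top corners [[ 443.9   81.9   24. ]
 [ 519.8 -100.9   24. ]
 [ 497.5 -108.4   24. ]
 [ 420.7   72.5   24. ]]
[(640.0, -617.4, np.float64(0.402), 155, 82, (np.float64(499.0), np.float64(166.0))), (538.1, -435.2, np.float64(0.031), 229, 20, (np.float64(448.0), np.float64(193.0))), (471.3, -12.2, np.float64(-1.173), 198, 24, (np.float64(315.0), np.float64(207.0))), (390.4, -981.2, np.float64(-0.0), 180, 123, (np.float64(612.0), np.float64(241.0))), (271.7, -395.3, np.float64(0.193), 198, 28, (np.float64(439.0), np.float64(273.0))), (304.1, -167.5, np.float64(-1.161), 195, 22, (np.float64(364.0), np.float64(262.0)))]
[(-653.6, -661.6, np.float64(0.232), 547, 265, (np.float64(49.0), np.float64(28.0))), (-643.4, -469.9, np.float64(0.172), 224, 43, (np.float64(98.0), np.float64(10.0))), (-521.1, -825.7, np.floa
[... 167 characters left out ...]
at64(0.095), 121, 35, (np.float64(5.0), np.float64(128.0))), (311.3, -164.3, np.float64(-1.166), 199, 38, (np.float64(232.0), np.float64(173.0))), (276.2, -394.9, np.float64(0.192), 209, 27, (np.float64(145.0), np.float64(188.0))), (476.6, -10.4, np.float64(-1.173), 202, 30, (np.float64(307.0), np.float64(205.0))), (539.2, -434.9, np.float64(0.024), 229, 24, (np.float64(141.0), np.float64(286.0))), (639.4, -617.9, np.float64(0.398), 174, 79, (np.float64(60.0), np.float64(358.0)))]
S plug [[606.65730593  91.6838267    0.        ]] stake [[598.00337858 -28.55975245   0.        ]]
S rail BL BR [[ 685.8  156.2   30. ]
 [ 660.3 -109.    30. ]] felt mouth [[627.8 149.9   0. ]
 [596.3 -84.2   0. ]]
```

```bash
python3 -m pendant '-0.037 -0.034 0 0;-0.037 -0.034 0 0;-0.037 -0.034 0 0;-0.037 -0.034 0 0;-0.037 -0.034 0 0;-0.037 -0.034 0 0;-0.037 -0.034 0 0;-0.037 -0.034 0 0;-0.037 -0.034 0 0;-0.037 -0.034 0 0' 0
python3 -m pendant '0 0 0.02 -0.175;0 0 0.02 -0.175;0 0 0.02 -0.175;0 0 0.02 -0.175'
cat >> h.py <<'E'
from scipy.spatial.transform import Rotation as R
O=np.array([609.,29.]);TH=-0.108
def axes():
    s=ctrl.sense();q=np.roll(s["ee_rot"],-1);return s,R.from_quat(q).as_matrix()
def to(x,y,z=None,yaw=None):
    "tool-frame shift (m) from the present pose to world x,y,z; yaw = world angle of tool y"
    s,M=axes();p=np.array(s["eef_pos"])
    d=M.T@(np.array([x,y,p[2] if z is None else z])-p)/1000
    a=np.arctan2(M[1,1],M[0,1])
    print("to",np.round(d,4),"tool-y angle",round(a,3),"turn",None if yaw is None else round(-(yaw-a),3),"at",np.round(p,1),"F",np.round(s["force"],1),"t",s["time_s"],"g",round(s["grip_width"],2))
def bay(p):
    d=np.array(p)-O;c,s=np.cos(TH),np.sin(TH);return np.array([c*d[0]+s*d[1],-s*d[0]+c*d[1]])
def unbay(p):
    c,s=np.cos(TH),np.sin(TH);return O+np.array([c*p[0]-s*p[1],s*p[0]+c*p[1]])
E
python3 -c "
from h import *
to(523.6,-131.7,60,1.968)"
```

```text
time_s: 2.15
eef_pos: [408.9, 65.5, 231.5]
ee_rot: [0.0, 0.15, 0.989, 0.0]
force: [0.8, 0.7, 0.1]
grip_width: -0.003
grip_force: 0.0
time_s: 2.65
eef_pos: [408.3, 67.0, 150.8]
ee_rot: [0.0, -0.201, 0.98, -0.0]
force: [-0.2, -0.4, 0.2]
grip_width: 0.002
grip_force: 0.0
to [-0.0277 -0.2281  0.0908] tool-y angle 1.976 turn 0.008 at [408.3  67.  150.8] F [-0.2 -0.4  0.2] t 2.65 g 0.0
```

```bash
python3 -m pendant '-0.0055 -0.0456 0 0;-0.0055 -0.0456 0 0;-0.0055 -0.0456 0 0;-0.0055 -0.0456 0 0;-0.0055 -0.0456 0 0;0 0 0.04 0;0 0 0.04 0;0 0 0 0'
python3 - <<'E'
from h import *
to(523.6,-131.7,8,1.968)
c=viewer.capture("top"); print([b for b in barpose(c) if b[0]>400 and b[1]>-200])
cv2.imwrite("pics/a1.png",cv2.resize(cv2.convertScaleAbs(c["color"][120:270,230:430,::-1],alpha=1.5),(800,600)))
E
```

```text
time_s: 3.65
eef_pos: [520.8, -131.7, 69.3]
ee_rot: [-0.002, -0.198, 0.98, 0.002]
force: [-0.2, 0.1, 0.5]
grip_width: -0.003
grip_force: 0.0
to [-0.0028 -0.0013  0.0613] tool-y angle 1.97 turn 0.002 at [ 520.8 -131.7   69.3] F [-0.2  0.1  0.5] t 3.65 g -0.0
[(449.8, 39.2, np.float64(-1.169), 86, 24, (np.float64(297.0), np.float64(213.0)))]
```

View pics/a1.png

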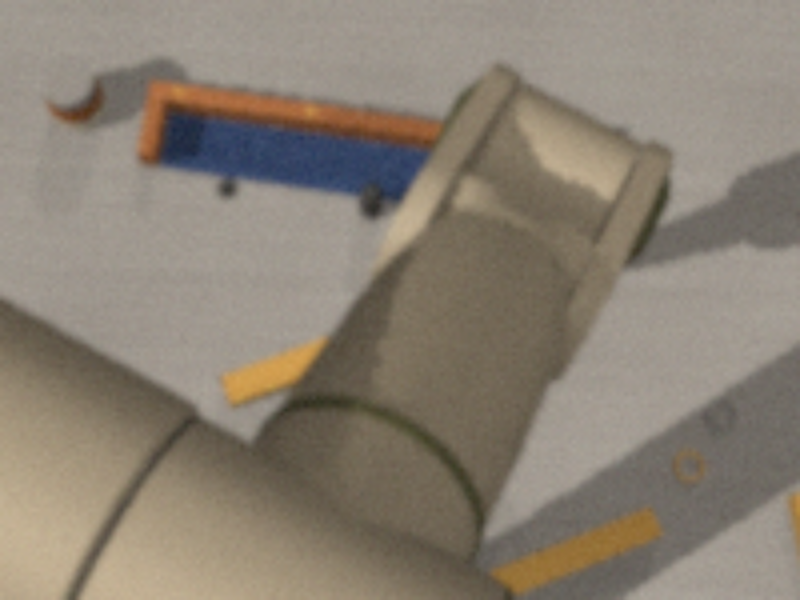

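The arm hides the tube's right end from above, though its left end still shows near crop (270,370), unmoved. The scene camera should do for the next look. I'll descend and push the right end along the tube's axis.

```bash
python3 -m pendant '-0.001 -0.001 0.03 0;-0.001 0 0.031 0;0 0 0 0;0 0.01 0 0;0 0.01 0 0;0 0.01 0 0;0 0.01 0 0;0 0.01 0 0;0 0.01 0 0;0 0 0 0'
cat >> h.py <<'E'
def look(name=None,cam="scene"):
    c=viewer.capture(cam)
    for b in barpose(c):
        if b[0]>380 and b[1]>-230 and b[0]<720:
            ctr=np.array(b[:2]);u=np.array([np.cos(b[2]),np.sin(b[2])])
            print(cam,b[:5],"ends bay",bay(ctr+100*u).round(1),bay(ctr-100*u).round(1))
    if name: cv2.imwrite(f"pics/{name}.png",cv2.resize(c["color"][140:290,240:440,::-1],(800,600)))
E
python3 -c "
from h import *
to(494.3,-62,8,1.968);look('a2')"
```

```text
time_s: 4.95
eef_pos: [500.2, -76.1, 9.9]
ee_rot: [-0.001, -0.199, 0.98, 0.001]
force: [0.0, 0.1, 0.4]
grip_width: -0.0
grip_force: 0.0
to [-0.      0.0153  0.0019] tool-y angle 1.971 turn 0.003 at [500.2 -76.1   9.9] F [0.  0.1 0.4] t 4.95 g -0.0
scene (458.6, 28.8, np.float64(-1.172), 202, 32) ends bay [-101.  -103.8] [-198.   71.]
```

View pics/a2.png

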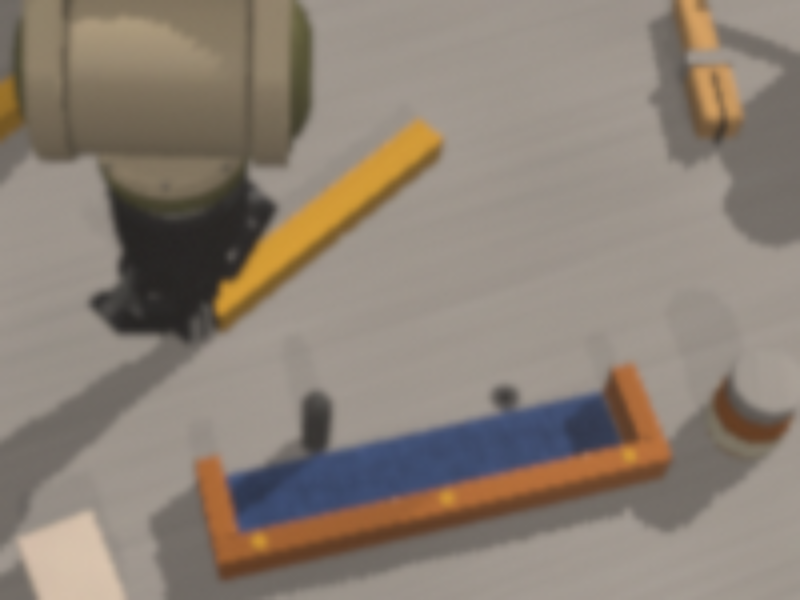

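The scene view shows the tube pushed along its own axis at an unchanged angle. Its right end is at crop (225,315) and the stake is at (318,420). I'll push about 18 mm more, then go up and over to the robot side with the fingers half open.

```bash
python3 -m pendant '0 0.009 0.002 0;0 0.009 0 0;0 0 0 0;0 -0.03 0 0;0 0 -0.04 0;0 0 -0.04 0;0.022 0.048 0 0;0.022 0.048 0 0;0 0.05 0 0;0 0 0 0' 0
python3 -c "
from h import *
to(409,28,8,1.968);look();look(cam='top')"
```

```text
time_s: 6.25
eef_pos: [406.7, 31.3, 88.2]
ee_rot: [-0.001, -0.2, 0.98, 0.001]
force: [0.4, -0.1, 0.3]
grip_width: 0.002
grip_force: 0.0
to [-0.0009 -0.0041  0.0802] tool-y angle 1.973 turn 0.005 at [406.7  31.3  88.2] F [ 0.4 -0.1  0.3] t 6.25 g 0.0
scene (452.4, 45.0, np.float64(-1.171), 204, 30) ends bay [-108.8  -88.4] [-206.    86.4]
```

```bash
python3 -m pendant '0 -0.003 0.04 0;0 0 0.042 0;0 0 0 0' 0.5
python3 -m pendant '-0.012 0 0 0;-0.012 0 0 0;-0.012 0 0 0;-0.012 0 0 0;-0.012 0 0 0;-0.012 0 0 0;-0.012 0 0 0;-0.012 0 0 0;0 0 0 0' 
python3 -c "
from h import *
to(409+.922*150,28+.388*150,5,1.968);look('a3');look(cam='top')"
```

```text
time_s: 6.72
eef_pos: [408.5, 25.9, 4.5]
ee_rot: [-0.003, -0.198, 0.98, 0.001]
force: [0.0, 0.3, 0.4]
grip_width: 0.499
grip_force: 0.0
time_s: 7.85
eef_pos: [499.2, 64.1, 6.3]
ee_rot: [0.001, -0.198, 0.98, -0.0]
force: [-0.2, 0.6, -0.6]
grip_width: 0.501
grip_force: 0.0
to [-0.053   0.0017  0.0014] tool-y angle 1.97 turn 0.002 at [499.2  64.1   6.3] F [-0.2  0.6 -0.6] t 7.85 g 0.5
scene (523.1, 75.9, np.float64(-1.171), 204, 31) ends bay [-41.8 -50. ] [-139.1  124.7]
```

View pics/a3.png

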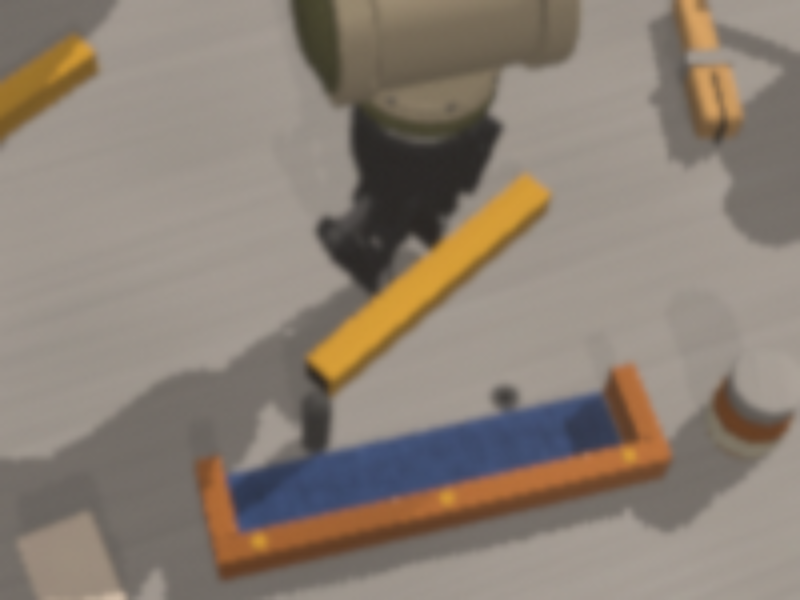

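The tube translates cleanly at the same angle. Its right end at crop (320,375) will pass on the plug side of the stake foot at (318,440). I need 54 mm more.

```bash
python3 -m pendant '-0.011 0 0 0;-0.011 0 0 0;-0.011 0 0 0;-0.011 0 0 0;-0.010 0 0 0;0 0 0 0' 
python3 -c "
from h import *
s,M=axes();p=s['eef_pos'][:2]-23*M[:2,0];print('bar line pt bay',bay(p))
to(0,0);look('a4')"
```

```text
time_s: 8.7
eef_pos: [548.6, 85.0, 6.4]
ee_rot: [0.001, -0.198, 0.98, -0.0]
force: [-0.9, -0.4, -0.2]
grip_width: 0.499
grip_force: 0.0
bar line pt bay [-45.95003645  60.34580981]
to [ 0.5385  0.1351 -0.0006] tool-y angle 1.97 turn None at [548.6  85.    6.4] F [-0.9 -0.4 -0.2] t 8.7 g 0.5
scene (459.8, 312.9, np.float64(-0.295), 53, 29) ends bay [-80.7 247.6] [-277.2  284.8]
scene (572.0, 96.5, np.float64(-1.17), 204, 29) ends bay [  4.7 -24.2] [-92.8 150.5]
```

View pics/a4.png

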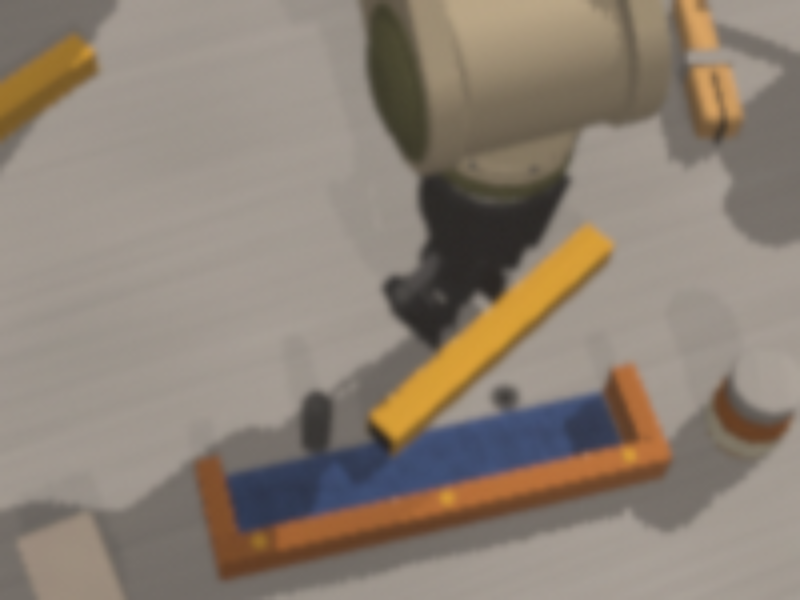

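The right end, at crop (385,430), is now over the mouth on the plug side of the stake. Next I'll push the left end along the axis, to slide the tube in behind the stake.

```bash
python3 -m pendant '0.015 0 0 0;0 0 -0.047 0;-0.012 0.046 0 0;-0.013 0.046 0 0;-0.013 0.046 0 0;0 0 0 0;0 0 0.045 0;0 0 0 0' 0
python3 -c "
from h import *
to(572-3.3+.388*0-.388*134,96.5-1.4+.922*134,8);look()"
```

```text
time_s: 9.75
eef_pos: [513.7, 219.6, 6.2]
ee_rot: [-0.003, -0.198, 0.98, -0.0]
force: [-0.0, -0.7, 0.7]
grip_width: 0.0
grip_force: 0.0
to [-0.0024 -0.0021 -0.0018] tool-y angle 1.969 turn None at [513.7 219.6   6.2] F [-0.  -0.7  0.7] t 9.75 g 0.0
scene (573.3, 96.7, np.float64(-1.17), 204, 27) ends bay [  5.9 -23.9] [-91.5 150.8]
```

```bash
python3 -m pendant '-0.002 -0.012 -0.001 0;0 -0.012 0 0;0 -0.012 0 0;0 -0.012 0 0;0 -0.012 0 0;0 0 0 0' 
python3 -c "
from h import *
to(0,0);look('a5')"
```

```text
time_s: 10.55
eef_pos: [540.9, 165.2, 9.1]
ee_rot: [-0.0, -0.198, 0.98, -0.0]
force: [-0.4, 0.9, -0.2]
grip_width: 0.0
grip_force: 0.0
to [5.627e-01 5.750e-02 1.000e-04] tool-y angle 1.969 turn None at [540.9 165.2   9.1] F [-0.4  0.9 -0.2] t 10.55 g 0.0
scene (588.1, 60.5, np.float64(-1.178), 204, 28) ends bay [ 23.8 -58.7] [-72.2 116.8]
```

View pics/a5.png

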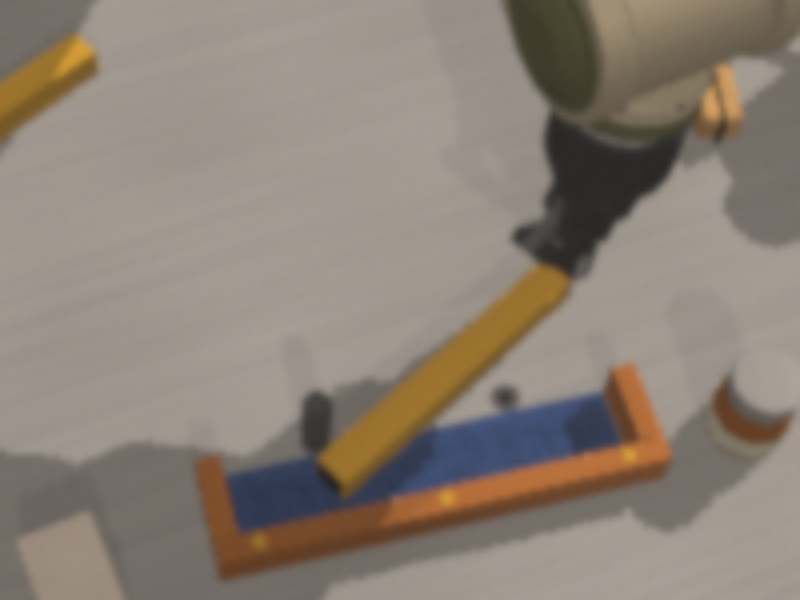

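The right end, at crop (340,480), is inside the bay and beside the stake at (318,430). I'll push about 26 mm farther.

```bash
python3 -m pendant '0 -0.009 0 0;0 -0.009 0 0;0 -0.009 0 0;0 0 0 0' 
python3 -c "
from h import *
to(0,0);look('a6')"
```

```text
time_s: 11.1
eef_pos: [551.5, 140.6, 9.4]
ee_rot: [0.0, -0.198, 0.98, -0.0]
force: [-0.2, 0.8, 0.2]
grip_width: 0.003
grip_force: 0.0
to [ 5.628e-01  8.420e-02 -2.000e-04] tool-y angle 1.969 turn None at [551.5 140.6   9.4] F [-0.2  0.8  0.2] t 11.1 g 0.0
scene (597.5, 35.8, np.float64(-1.164), 202, 29) ends bay [ 37.1 -81.5] [-61.4  92.6]
```

View pics/a6.png

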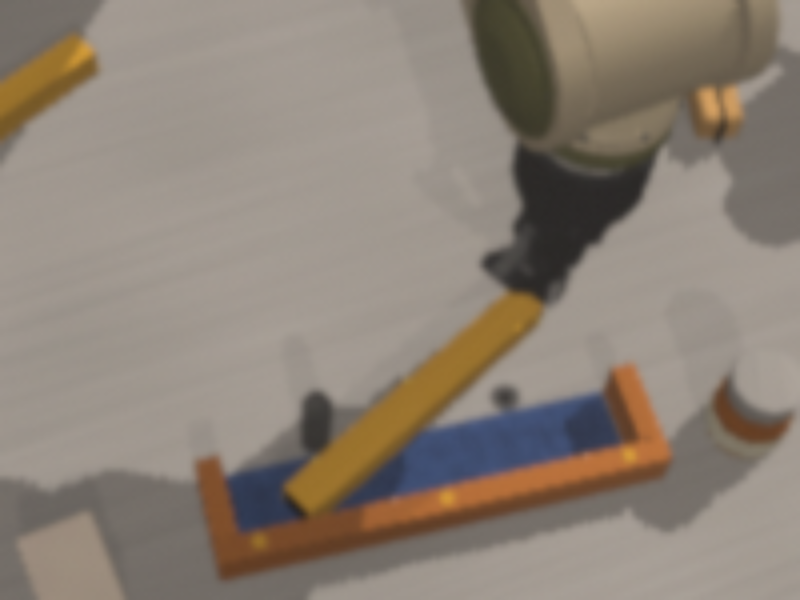

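The right end, at crop (310,500), is behind the stake and close to the back rail, while the left end at (520,310) is still outside the mouth. I'll move the fingertips round to the robot side of the left end and swing it in.

```bash
python3 -m pendant '0 0.02 0 0;0.036 0 0 0;0 -0.035 0 0;0 -0.025 0 0;-0.010 0 0 0;-0.01 0 0 0.08;-0.011 0 0 0.08;-0.011 0 0 0.08;0 0 0 0' 0
python3 -c "
from h import *
s=ctrl.sense();print(bay(s['eef_pos'][:2]));to(0,0,yaw=1.463);look('a7')"
```

```text
time_s: 12.28
eef_pos: [573.0, 106.2, 9.2]
ee_rot: [0.0, -0.081, 0.997, 0.0]
force: [-0.8, 0.3, -0.4]
grip_width: -0.0
grip_force: 0.0
[-44.1219664   72.88685364]
to [ 5.826e-01 -1.260e-02 -2.000e-04] tool-y angle 1.732 turn 0.269 at [573.  106.2   9.2] F [-0.8  0.3 -0.4] t 12.275 g -0.0
scene (611.6, 35.8, np.float64(-1.421), 201, 31) ends bay [ 27.3 -89.7] [-23.6 103.7]
```

View pics/a7.png

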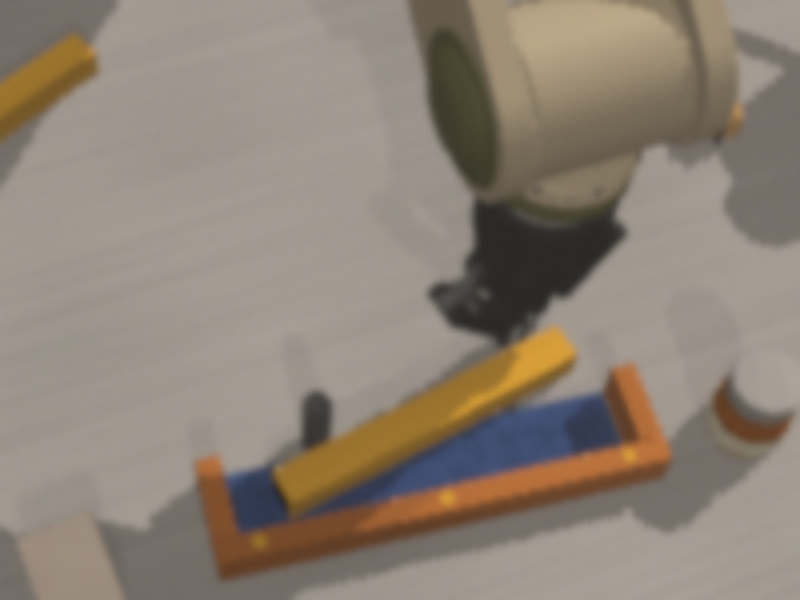

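The left end, at crop (560,345), is swinging in clear of the end rail at (625,380). One end is inside and the other still outside, so the angled-entry condition is met. I'll keep swinging.

```bash
python3 -m pendant '-0.0105 -0.001 0 0.08;-0.0105 -0.001 0 0.08;-0.0105 -0.001 0 0.08;-0.0105 -0.001 0 0.03;-0.007 -0.001 0 0;0 0 0 0' 0
python3 -c "
from h import *
s=ctrl.sense();print(bay(s['eef_pos'][:2]));to(0,0,yaw=1.463);look('a8')"
```

```text
time_s: 13.08
eef_pos: [622.0, 100.2, 9.2]
ee_rot: [0.0, 0.055, 0.998, -0.0]
force: [0.1, 0.6, 0.5]
grip_width: -0.001
grip_force: 0.0
[ 5.28958845 72.18197825]
to [ 6.073e-01 -1.677e-01 -2.000e-04] tool-y angle 1.461 turn -0.002 at [622.  100.2   9.2] F [0.1 0.6 0.5] t 13.075 g -0.0
scene (634.5, 24.8, np.float64(1.348), 200, 35) ends bay [37.3 97.9] [  14.3 -100.8]
```

View pics/a8.png

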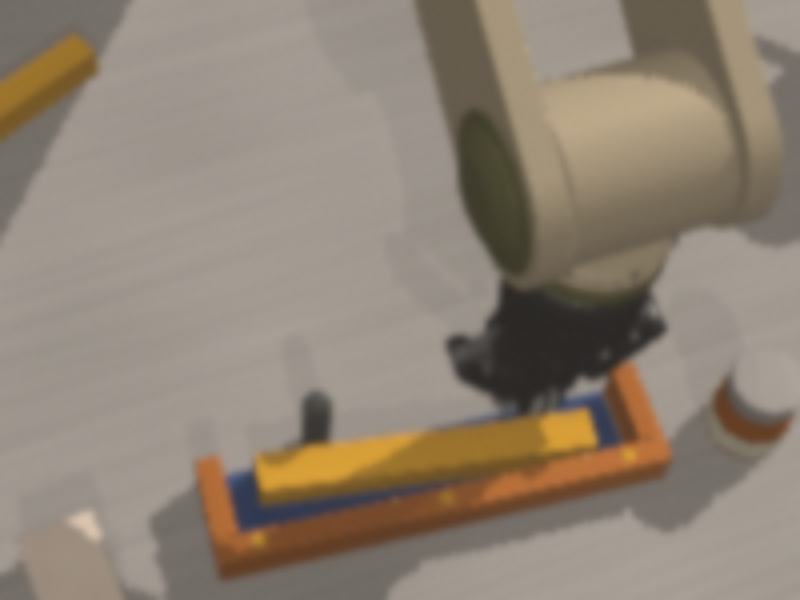

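The left end, at crop (580,430), is almost at the back rail. The right end, at (275,480), is behind the stake but about 22 mm short. I'll shift along the mouth to just beside the stake and push that half in.

```bash
python3 -m pendant '0.019 0 0 0;0 -0.034 0 0;0 -0.033 0 0;0 -0.033 0 0;-0.010 0 0 0;-0.008 0 0 0;-0.006 0 0 0;-0.005 0 0 0;0 0 0 0' 0
python3 -c "
from h import *
s=ctrl.sense();print(bay(s['eef_pos'][:2]));to(0,0,yaw=1.463);look('a9')"
```

```text
time_s: 14.25
eef_pos: [619.8, 0.4, 8.9]
ee_rot: [-0.002, 0.055, 0.998, 0.0]
force: [-7.1, 0.5, 3.3]
grip_width: -0.002
grip_force: 3.5
[ 13.85165874 -27.29194805]
to [ 0.616  -0.0684  0.002 ] tool-y angle 1.461 turn -0.002 at [6.198e+02 4.000e-01 8.900e+00] F [-7.1  0.5  3.3] t 14.25 g -0.0
scene (650.5, 26.2, np.float64(1.45), 200, 34) ends bay [ 42.8 101.7] [ 40.3 -98.3]
```

The force rose to 7 N, so the tube is against the rail. I'll make one seating push with the fingers half open about the middle, then back off and check.

```bash
python3 -m pendant '0.02 0 0 0;0 0.04 0.002 0;0 0 0.002 0;0 0 0 0;-0.01 0 0 0;-0.007 0 0 0;-0.003 0 0 0;0 0 0 0' 0.5
python3 -m pendant '0.03 0 0 0;0.03 0 0 0;0 0 -0.05 0;0 0 -0.06 0;0.05 0 0 0;0.05 0 0 0;0.05 0 0 0;0 0 0 0'
python3 -c "
from h import *
to(0,0);look('a9');look(cam='top')
c=viewer.capture('top')
for q in('flux_jar','solder_block','ring_clamp'):
    print(q,[(round(b['p'],2),np.round(b['at'])) for b in models.boxes_of('top',q)])"
```

```text
time_s: 15.3
eef_pos: [624.3, 39.1, 5.1]
ee_rot: [-0.002, 0.056, 0.998, -0.0]
force: [-6.0, -1.6, 3.8]
grip_width: 0.499
grip_force: 3.1
time_s: 16.3
eef_pos: [414.0, 63.1, 115.3]
ee_rot: [-0.001, 0.055, 0.998, 0.0]
force: [0.6, -0.7, 0.3]
grip_width: 0.499
grip_force: 0.0
to [ 0.4045 -0.1085  0.0006] tool-y angle 1.46 turn None at [414.   63.1 115.3] F [ 0.6 -0.7  0.3] t 16.3 g 0.5
scene (650.8, 25.8, np.float64(1.451), 201, 34) ends bay [ 43.1 101.3] [ 40.7 -98.7]
top (645.2, 26.9, np.float64(1.453), 201, 30) ends bay [ 37.2 101.8] [ 35.2 -98.2]
flux_jar [(0.74, array([663., 215.,  60.]))]
solder_block [(0.54, array([ 623., -188.,   28.]))]
ring_clamp [(0.9, array([424., 328.,  22.]))]
```

View pics/a9.png

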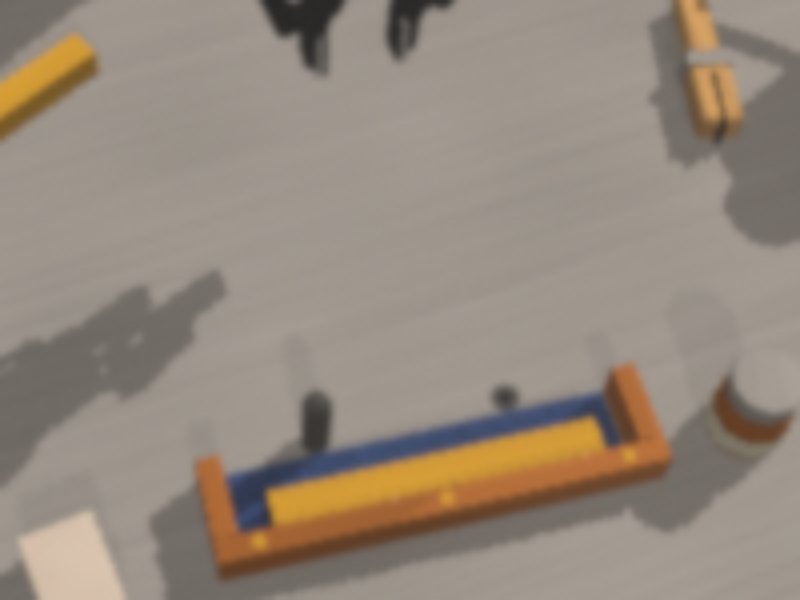

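The tube lies flat along the back rail from crop (270,505) to (600,435). The felt shows only on the mouth side, the bystanders are where they were, and the gripper is clear. I'll hand the job in.

```bash
python3 -c "
from rig import ctrl
print(ctrl.finish_job())"
```

```text
the job is handed in; nothing more can be done
None
```

The tube went in at an angle behind the stake and now lies flat along the back rail; the job was handed in at about 16 s, and no verdict came back.

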